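# Pop a guest pager out of its dock and trap it

## Task

Press the green release paddle of the pager dock with one finger, so that the spring pops the black pager forward over its catch, and trap the pager in its lane with the other finger before it slides away. Do not lift or tip the pager, and leave the cup and the cutter where they are. Finish while holding: one finger keeps the paddle down and the other stays in front of the pager, which the spring still presses against it.

Things in the scene. Friction and masses are not known exactly. Their poses are not given: they have to be found in the camera images.
- dock: Pager dock fixed to the counter, grey with aluminium rails, about 250 x 133 x 56 mm, any yaw within +-0.7 rad. Origin: on the counter, midway between paddle and lane, level with the paddle's middle. x along the lane, the way the pager pops; y from paddle to lane; z up. The grey block around the paddle is 22 mm high; the black spring housing behind the lane (x below -105 mm) is 56 mm high.
- paddle (a joint): Travel of the green release paddle, m: 0 up, 0.008 fully down (hard stop). Moves straight down, springs back; 3 N to start, 6 N at the bottom. It carries the yellow tooth at dock x = -39 to -33 mm in mid-lane, which stands 6 mm above the lane floor in front of the pager and sinks below the floor with the paddle: the pager is freed at about 6 mm. Let go, the tooth rises again.
- paddle_top (a point): Middle of the flat green paddle's top, 40 mm along the lane x 44 mm across; at dock x = 0, y = -35 mm, 44 mm above the counter when up, 36 mm when fully down; has the dock's axes. The middle of the lane is 70 mm away in +y: two fingertips side by side at one height reach both, one on the paddle, the other over the lane ahead of the pager.
- catch_spot (a point): Point on the lane floor beside the paddle (dock x = 0, y = +35 mm, z = 22 mm), a good place for the trapping finger, its tip anywhere below the pager's top. The lane is 50 mm wide between rails whose tops are 30 mm above the counter; ahead of the tooth nothing in it is higher than the rails. Its open end is at dock x = +115 mm.
- pager: Loose guest pager, black block with an orange ring on top, 56 mm along the lane (x) x 46 mm wide x 30 mm high, about 80 g. Origin: centre of its underside, at the start at dock x = -68, y = +35, z = 22 mm: front face at x = -40 mm behind the tooth, top 52 mm above the counter. When freed it shoots along +x and, unless stopped, leaves the open end.
- pusher (a joint): Travel of the white spring pusher behind the pager, m: 0 back, 0.07 fully out. It pushes along the lane with about 2.4 N at 0 and 1.5 N at 0.07, where it stops; a pager stopped within about 60 mm of its start is still pressed forward by it.
- cup: Loose white cup, 74 mm across, 85 mm high, standing beside the lane. Origin: centre of its underside.
- cutter: Loose pie wheel lying flat beside the paddle: wooden handle towards its -x, steel wheel of 80 mm towards +x, about 210 x 80 x 18 mm. Origin: underside, near the middle of its length.
There are look-alikes about, which are no part of the job. There is more than one size of the pager; the job needs the largest.

How it is judged:
By the outcome, as a careful person would: the job done as asked, in the order asked, and still so for the second after the job is handed in, while the arm keeps its last pose, push and grip.
It also fails if it takes over 32 s, if anything falls off the work surface, if the arm or the gripper's body presses on something with over 40 N, if the wrist force passes 120 N, or if a joint passes its speed limit or range.

## Robot

A 7-joint arm with a two-finger parallel gripper is mounted at the origin on the work surface. World frame = base frame: x ahead of the robot, y to its left, z up, the work surface at z = 0. Lengths are in m, angles in rad, forces in N, time in s.
With the tool pointing down it reaches from about 0.4 to 0.9 m from the base axis. Payload 5.5 kg.
Tool frame: the origin (TCP) lies between the finger pads; the fingertips stand 22 mm ahead of it and the grasp point (between the pads) lies 3 mm ahead of it (env.tip_reach is the distance from the TCP to the fingertips, in m); z points along the fingers, y is the line along which they close (so a half turn about z gives the same grasp; the last joint's range is limited). The gripper opens to 92 mm and grips with 3 to 60 N. Pads are 19 mm wide; open, the fingers measure 130 mm over their backs; the gripper's body (75 mm by 190 mm) begins 47 mm behind the grasp point.
Start: joints at [1.412, 0.501, -0.427, 1.55, 0.221, 1.138, -0.21], TCP at [0.266, -0.593, 0.249] pointing down, gripper open.
Joint ranges: [-2.88, 2.88], [-0.31, 2.03], [-1.54, 1.56], [0.2, 2.42], [-1.41, 4.55], [0.19, 2.02], [-2.57, 2.57]. Speed limits (rad/s): [2.57, 2.57, 3.14, 3.14, 3.14, 3.14, 3.14].

## Interface

Orientations are given as a unit quaternion [x, y, z, w].
In Python, from plant import get_obs, vision, env gives the robot as it stands.
- The arm moves only by the tool arm_command, never from a script. Its argument "targets" is a list that holds one entry, the list of rows, each a list of 4 numbers: the shift along the tool's x, y, z each as a share of 0.04 m, from -1 to 1, then the turn about the tool's z as a share of 6 degrees, from -1 to 1. In form: [[[x, y, z, roll], ...]]. A call has 1 to 20 rows; each row shifts and turns the commanded pose from where the row before left it, along the tool's axes as they then stand; what a row does not reach is not made up. A row lasts 1/12 s, in which the tool goes at most 41.7 mm and 7.16 degrees, less where a joint would pass 70% of its speed; a pose out of reach is approached as far as the arm can. A call with a number of a shift or a turn outside -1 to 1 is refused whole. A call with a gripper value outside its range is refused whole. "jaw" is the gripper command: -1 is shut, 1 is fully open, values between are in proportion, set as the call begins (left out, the last holds). The fingers move at their own pace and stop on an object; "force" is the grip in N (left out, the last holds). Time passes only in rows, so rows that do not move let the fingers close. It gives the time, the measured TCP pose, the force, the opening and the grip force at its end, in the units of the state.
- get_obs(): the state, without advancing time (a new reading comes with each control period).
- vision.read_camera(name): name is "scene" or "side" or "wrist"; returns a dict with "img" (400x640x3 uint8, red, green, blue), "mtx" (3x3 intrinsics, pixels), "dist" ([k1, k2, p1, p2, k3] as OpenCV has them; the pictures are not rectified), "T" (4x4, takes a point from camera to world coordinates); the wrist camera has in their place "hand_eye" (4x4, takes a point from camera to tool coordinates, whose origin is the TCP and whose axes are the flange's). Camera axes: x right, y down, z forward; pixel columns grow to the right and rows downward; lengths in m; the calibration is good to about 2 mm. A picture is of the moment at which its call begins: read the wrist's pose just before it. There is no depth.
- env.close_job(): hands the job in; it is judged then, once.
The state is a dict: "time_s": time; "joint_pos": joint angles; "qd": joint speeds; "tau": joint torques, N m; "eef_pos": TCP position; "eef_rot": TCP orientation; "wrist_force": force on the tool from outside, world axes, zero at the start; "ft_torque": the same for the moment, N m; "width": finger opening in m; "grip_force": force on a finger pad.
Only numpy, scipy, OpenCV 4.12 (cv2) and the standard library are available. Lean on these libraries where they do the work, as an engineer would, in place of code of your own. Each camera call takes 0.05 s, during which the arm holds its last target. There are 200 camera calls.

## Working session

There is one attempt and no reset: what is moved stays moved. The work goes in short steps, Python scripts to look and compute and a tool call to move; the robot and the scene stay as the last step left them, time stands still between calls to the robot, and variables do not carry over. Pictures are saved under pics/ and viewed, at most 10 in all, crops included, and the job is handed in when it is done.

Besides the shell and the picture viewer there is one more tool, called after ">>>" as a command line: name --argument value ..., lists and objects as JSON in quotes. arm_command: Moves the arm, as the interface text tells. Its arguments: {"type":"object","properties":{"targets":{"type":"array"},"jaw":{"type":"number"},"force":{"type":"number"}},"required":["targets"]}

```bash
mkdir -p pics; ls; python3 - <<'E'
from plant import get_obs, vision, env
import cv2,numpy as np
o=get_obs(); print(o['time_s'],o['eef_pos'],o['eef_rot'],o['width'],env.tip_reach)
for n in("scene","side"):
    c=vision.read_camera(n); cv2.imwrite(f"pics/{n}0.png",c["img"][:,:,::-1]); print(n,c["T"].round(3).tolist(),c["mtx"].round(1).tolist(),c["dist"])
E
```

```text
pics
0.0 [ 0.26580071 -0.59249089  0.24774042] [ 9.77843209e-01  2.09336623e-01 -1.43779047e-04 -9.03549035e-04] 0.09165119951231003 0.022
scene [[0.626, 0.644, -0.44, 0.833], [0.78, -0.527, 0.338, -0.175], [-0.014, -0.555, -0.832, 0.663], [0.0, 0.0, 0.0, 1.0]] [[370.4, 0.0, 315.1], [0.0, 370.4, 197.9], [0.0, 0.0, 1.0]] [-0.06874206  0.          0.          0.          0.        ]
side [[-0.712, -0.447, 0.541, 0.057], [-0.702, 0.453, -0.55, 0.51], [0.001, -0.771, -0.636, 0.575], [0.0, 0.0, 0.0, 1.0]] [[450.4, 0.0, 318.2], [0.0, 450.4, 186.7], [0.0, 0.0, 1.0]] [-0.12744875  0.          0.          0.          0.        ]
```

View pics/scene0.png

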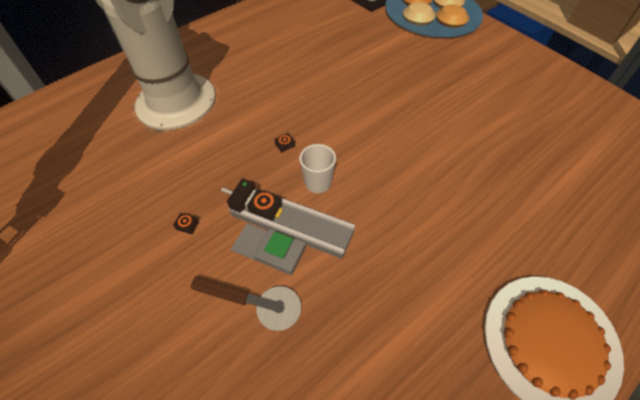

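View pics/side0.png

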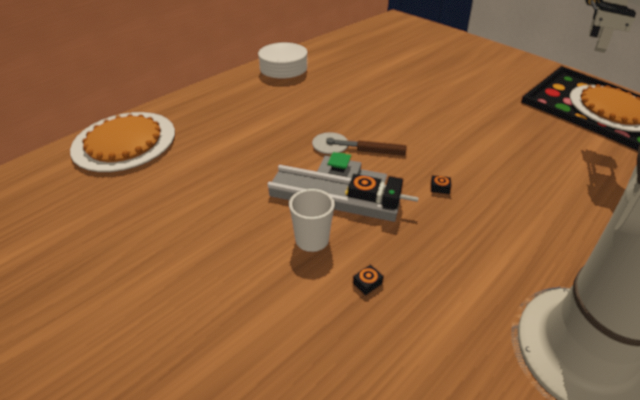

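The scene view shows the dock, with the large pager in its lane at scene (264,203) and side (365,186). The green paddle is at scene (280,244) and side (340,160). The smaller loose pagers at scene (285,142) and (186,222) are look-alikes. The job needs the one in the lane behind the yellow tooth: it is the largest and sits in the dock.

```bash
cat > h.py <<'E'
from plant import get_obs, vision, env
import cv2,numpy as np
from scipy.spatial.transform import Rotation as R
def cam(n):
    o=get_obs(); c=vision.read_camera(n)
    if n=="wrist":
        T=np.eye(4);T[:3,:3]=R.from_quat(o['eef_rot']).as_matrix();T[:3,3]=o['eef_pos'];c["T"]=T@c["hand_eye"]
    c["hsv"]=cv2.cvtColor(c["img"],cv2.COLOR_RGB2HSV); return c
def ray(c,p,z):
    u=cv2.undistortPoints(np.array([[p]],float),c["mtx"],c["dist"])[0,0]
    d=c["T"][:3,:3]@[u[0],u[1],1]; o=c["T"][:3,3]
    return o+d*(z-o[2])/d[2]
def proj(c,P):
    Ti=np.linalg.inv(c["T"]); return cv2.projectPoints(np.array(P,float).reshape(-1,3),cv2.Rodrigues(Ti[:3,:3])[0],Ti[:3,3],c["mtx"],c["dist"])[0][:,0]
def blobs(c,lo,hi,amin=15):
    m=cv2.inRange(c["hsv"],lo,hi); n,l,s,ce=cv2.connectedComponentsWithStats(m)
    return [(s[i,4],ce[i],l==i) for i in range(1,n) if s[i,4]>=amin]
E
python3 - <<'E'
from h import *
for n,b in(("scene",(200,160,360,300)),("side",(260,130,430,260))):
    c=cam(n)
    x0,y0,x1,y1=b
    crop=c["img"][y0:y1,x0:x1,::-1]; cv2.imwrite(f"pics/{n}_crop.png",cv2.resize(crop,None,fx=4,fy=4,interpolation=cv2.INTER_CUBIC))
    for nm,lo,hi,z in(("green",(45,80,40),(80,255,255),.044),("orange",(5,170,120),(16,255,255),.052),("yellow",(22,120,120),(34,255,255),.028)):
        for a,ce,m in blobs(c,lo,hi,6):
            if x0<ce[0]<x1 and y0<ce[1]<y1:
                ys,xs=np.nonzero(m); v=c["hsv"][...,2][m]
                print(n,nm,a,ce.round(1),(xs.min(),xs.max(),ys.min(),ys.max()),np.percentile(v,[5,50,95]),ray(c,ce,z).round(4))
E
```

```text
scene green 16 [244.  183.5] (np.int64(242), np.int64(246), np.int64(182), np.int64(185)) [ 71.25  88.   116.  ] [ 0.3833 -0.0149  0.044 ]
scene green 477 [278.2 244.3] (np.int64(264), np.int64(292), np.int64(231), np.int64(257)) [102. 123. 125.] [ 0.5423 -0.0411  0.044 ]
scene orange 6 [211.2 162.8] (np.int64(209), np.int64(213), np.int64(162), np.int64(164)) [150.75 154.   158.25] [ 0.2976 -0.0423  0.052 ]
scene orange 7 [219.1 165.1] (np.int64(218), np.int64(221), np.int64(163), np.int64(167)) [148.6 151.  155.4] [ 0.3142 -0.0321  0.052 ]
scene orange 9 [233.4 164.2] (np.int64(232), np.int64(235), np.int64(162), np.int64(167)) [145.8 152.  153. ] [ 0.3317 -0.007   0.052 ]
scene orange 11 [238.4 164. ] (np.int64(236), np.int64(240), np.int64(162), np.int64(166)) [139.5 147.  152. ] [0.3379 0.0015 0.052 ]
scene orange 6 [211.5 170.8] (np.int64(211), np.int64(212), np.int64(169), np.int64(173)) [147.25 153.5  158.5 ] [ 0.3171 -0.0526  0.052 ]
scene orange 8 [250.2 173.5] (np.int64(249), np.int64(252), np.int64(171), np.int64(176)) [142.35 144.5  146.  ] [0.3756 0.0072 0.052 ]
scene o
[... 4087 characters left out ...]
2015  0.052 ]
scene orange 20 [216.2 299.6] (np.int64(212), np.int64(220), np.int64(297), np.int64(303)) [131.55 157.   163.05] [ 0.5646 -0.1863  0.052 ]
side green 291 [338.8 160. ] (np.int64(328), np.int64(350), np.int64(152), np.int64(168)) [ 69.5 136.  138. ] [ 0.5372 -0.0368  0.044 ]
side green 34 [391.1 191.5] (np.int64(388), np.int64(394), np.int64(189), np.int64(194)) [ 52.6  79.5 123. ] [ 0.4028 -0.0324  0.044 ]
side orange 163 [364.4 182.8] (np.int64(354), np.int64(375), np.int64(176), np.int64(189)) [126.1 174.  199. ] [ 0.4482 -0.0093  0.052 ]
side orange 24 [364.5 181.8] (np.int64(362), np.int64(367), np.int64(180), np.int64(184)) [128.45 164.5  205.25] [ 0.4499 -0.0116  0.052 ]
```

>>> arm_command --targets '[[[0.66,-0.59,0,0],[0.66,-0.59,0,0],[0.66,-0.59,0,0],[0.66,-0.59,0,0],[0.66,-0.59,0,0],[0.66,-0.59,0,0],[0.66,-0.59,0,0],[0.66,-0.59,0,0],[0.66,-0.59,0,0],[0.66,-0.59,0,0],[0.66,-0.59,0,0],[0.66,-0.59,0,0],[0.66,-0.59,0,0],[0.66,-0.59,0,0],[0.66,-0.59,0,0],[0.66,-0.59,0,0],[0.66,-0.59,0,0],[0.66,-0.59,0,-0.55],[0,0,0,0],[0,0,0,0]]]' --jaw 0.11 --force 30

```text
time_s: 1.87
eef_pos: [0.5261, -0.008, 0.2487]
eef_rot: [0.971, 0.24, 0.0, -0.001]
wrist_force: [-0.9, -1.2, 0.7]
width: 0.0504
grip_force: 0.0
```

```bash
python3 - <<'E'
from h import *
o=get_obs(); print(o['time_s'],o['eef_pos'],o['width'],np.degrees(R.from_quat(o['eef_rot']).as_euler('xyz')),o['wrist_force'],o['qd'].max() if hasattr(o['qd'],'max') else '')
c=cam("wrist"); cv2.imwrite("pics/w1.png",c["img"][:,:,::-1])
print(proj(c,[[.449,-.0095,.052],[.541,-.040,.044]]).round(1))
for nm,lo,hi,z in(("green",(45,80,40),(80,255,255),.044),("orange",(5,170,120),(16,255,255),.052),("yellow",(22,120,120),(34,255,255),.028)):
    for a,ce,m in blobs(c,lo,hi,60):
        ys,xs=np.nonzero(m); q=cv2.minAreaRect(np.c_[xs,ys].astype(np.float32))
        print(nm,a,ce.round(1),xs.min(),xs.max(),ys.min(),ys.max(),ray(c,ce,z).round(4),ray(c,q[0],z).round(4),np.array(q[1]).round(1),round(q[2],1))
E
```

```text
1.8667 [ 0.52609356 -0.0080131   0.24874867] 0.05036011032150114 [-1.79940149e+02 -4.41735258e-02  2.77688449e+01] [-0.94681958 -1.198018    0.69661276] 0.05035418381440576
[[290.4 236.4]
 [351.9 178.2]]
green 1309 [352.9 178.5] 334 373 162 195 [ 0.5412 -0.0412  0.044 ] [ 0.5415 -0.0418  0.044 ] [33. 39.] 90.0
orange 407 [291.2 237.5] 275 308 222 253 [ 0.4482 -0.0108  0.052 ] [ 0.4484 -0.0112  0.052 ] [32.4 30.8] 33.7
orange 61 [291.4 238.1] 287 296 234 242 [ 0.4477 -0.0114  0.052 ] [ 0.4477 -0.0118  0.052 ] [8.5 7.8] 45.0
orange 180 [361.4 321.4] 352 371 313 330 [ 0.3864 -0.1403  0.052 ] [ 0.3863 -0.1405  0.052 ] [17. 19.] 90.0
yellow 95 [292.7 205.5] 285 301 203 208 [0.476  0.0032 0.028 ] [0.4762 0.0029 0.028 ] [ 5. 16.] 90.0
```

View pics/w1.png

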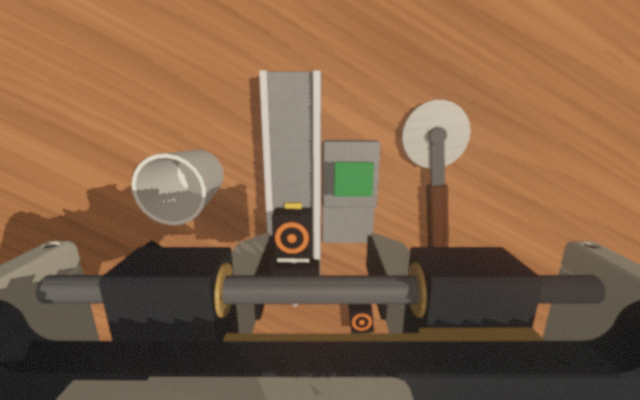

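The wrist view shows the dock square to the tool, with the paddle at (353,178), the pager ring at (291,238) and the tooth at (293,205). The cup and cutter are clear of the fingers. I'll centre the fingers and descend to about 10 mm above the paddle.

>>> arm_command --targets '[[[-0.11,0.02,0.3,0],[0,0,0.6,0],[0,0,0.8,0],[0,0,0.8,0],[0,0,0.8,0],[0,0,0.6,0],[0,0,0.3,0],[0,0,0.1,0],[0,0,0,0],[0,0,0,0],[0,0,0,0]]]'

```text
time_s: 2.83
eef_pos: [0.5236, -0.0139, 0.0783]
eef_rot: [0.971, 0.237, 0.001, 0.001]
wrist_force: [-0.7, -0.4, -0.1]
width: 0.0509
grip_force: 0.0
```

```bash
python3 - <<'E'
from h import *
o=get_obs(); print(o['time_s'],o['eef_pos'],o['width'],o['wrist_force'])
t=[]
for n,b in(("scene",(210,150,370,270)),("side",(260,110,420,230))):
    c=cam(n);x0,y0,x1,y1=b; t.append(cv2.resize(c["img"][y0:y1,x0:x1,::-1],(400,300),interpolation=cv2.INTER_CUBIC))
cv2.imwrite("pics/above.png",np.hstack(t))
E
```

```text
2.8333 [ 0.52360731 -0.01392043  0.07834026] 0.05086430566136617 [-0.66579627 -0.41210364 -0.09162205]
```

View pics/above.png

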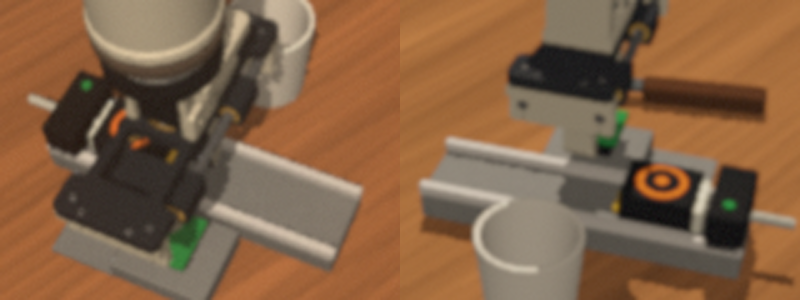

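Both fingers sit above their places: one over the paddle and one over the lane ahead of the tooth, with a 3 mm sideways error to correct. Next I press slowly.

>>> arm_command --targets '[[[0,-0.07,0.1,0],[0,0,0.15,0],[0,0,0,0],[0,0,0.05,0],[0,0,0.05,0],[0,0,0.05,0],[0,0,0.05,0],[0,0,0.03,0],[0,0,0,0],[0,0,0,0],[0,0,0,0]]]'

```text
time_s: 3.85
eef_pos: [0.5215, -0.0108, 0.0582]
eef_rot: [0.971, 0.237, 0.001, 0.0]
wrist_force: [-1.4, 1.6, 9.0]
width: 0.051
grip_force: 5.7
```

```bash
python3 - <<'E'
from h import *
o=get_obs(); print(o['time_s'],o['eef_pos'],o['width'],o['wrist_force'])
t=[]
for n,b in(("scene",(210,150,370,270)),("side",(260,110,420,230))):
    c=cam(n);x0,y0,x1,y1=b; t.append(cv2.resize(c["img"][y0:y1,x0:x1,::-1],(400,300),interpolation=cv2.INTER_CUBIC))
    if n=="side":
        for a,ce,m in blobs(c,(5,170,120),(16,255,255),100):
            if x0<ce[0]<x1 and y0<ce[1]<y1: print(ce,ray(c,ce,.052))
cv2.imwrite("pics/press.png",np.hstack(t))
E
```

```text
3.85 [ 0.52151947 -0.01075469  0.05817998] 0.05098509587431193 [-1.43742082  1.60238385  8.99382821]
[352.91472868 179.62790698] [ 0.46945404 -0.00145126  0.052     ]
```

View pics/press.png

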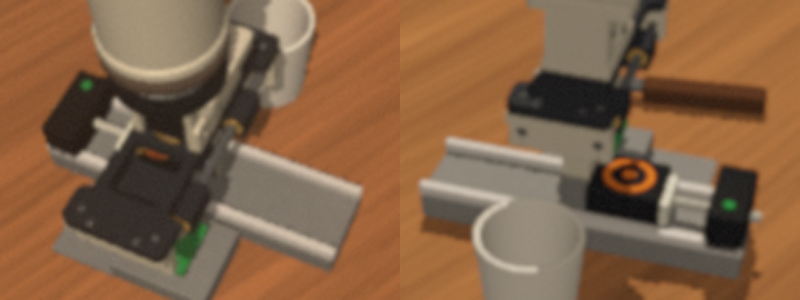

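```bash
python3 - <<'E'
from h import *
t=[]
for n,b in(("side",(310,140,400,220)),("wrist",(240,130,400,272))):
    c=cam(n);x0,y0,x1,y1=b; t.append(cv2.resize(c["img"][y0:y1,x0:x1,::-1],(400,355),interpolation=cv2.INTER_CUBIC))
    for nm,lo,hi,z in(("orange",(5,170,110),(16,255,255),.052),("white",(0,0,150),(180,60,255),.04)):
        for a,ce,m in blobs(c,lo,hi,60):
            ys,xs=np.nonzero(m)
            if nm=="orange" and x0<ce[0]<x1 and y0<ce[1]<y1: print(n,a,ce,ray(c,[(xs.min()+xs.max())/2,(ys.min()+ys.max())/2],.052))
    s=.4648;k=.8854;f=lambda X,Y,Z:[.525+X/1e3*k-Y/1e3*s,-.0095+X/1e3*s+Y/1e3*k,Z/1e3]
    print(n,"pager front edge if touching, then 4 mm behind",proj(c,[f(-13,12,52),f(-13,58,52),f(-17,12,52),f(-17,58,52)]).round(1).tolist())
cv2.imwrite("pics/zoom.png",np.hstack(t))
E
```

```text
side 144 [352.65972222 179.64583333] [0.46993362 0.00058181 0.052     ]
side pager front edge if touching, then 4 mm behind [[338.9, 170.0], [332.5, 184.6], [341.0, 170.4], [334.6, 185.0]]
wrist pager front edge if touching, then 4 mm behind [[298.4, 278.5], [209.7, 278.8], [298.6, 285.3], [210.5, 285.6]]
```

View pics/zoom.png

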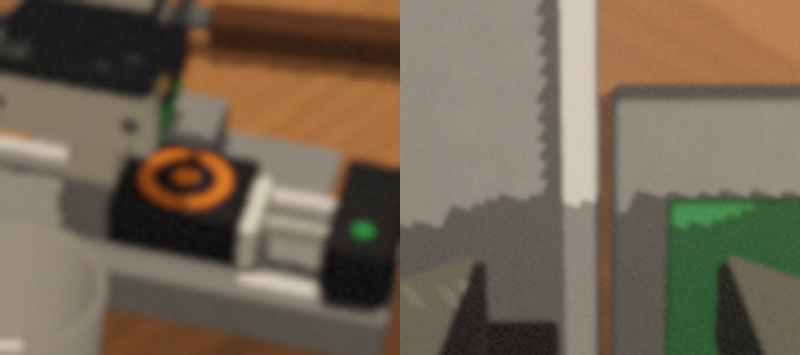

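The zoom shows the pager's black front meeting the lane finger, with the white pusher extended and touching its back (side pixels about 335,187 and 366,190). I'll check the contact gap numerically.

```bash
python3 - <<'E'
from h import *
s=.4648;k=.8854
inv=lambda P:((P[:2]-[.525,-.0095])@np.array([[k,-s],[s,k]])*1e3).round(1)
c=cam("wrist"); col=c["hsv"][250:300,280:292,2].mean(1)
print(col[::2].round()); print(inv(ray(c,[286,258.5],.022)))
for z in(.052,):
    c=cam("side"); print(inv(ray(c,[335,187],z)))
    m=cv2.inRange(c["hsv"],(4,130,90),(18,255,255))[165:192,335:372]
    print("ring rows/cols",np.nonzero(m.any(1))[0][[0,-1]]+165,np.nonzero(m.any(0))[0][[0,-1]]+335)
o=get_obs(); print(o['eef_pos'],inv(o['eef_pos']),o['wrist_force'])
E
```

```text
[ 94.  95.  94.  94.  70.  40.  38.  37.  36.  35.  36.  37.  41.  56.
  76.  81.  92.  90.  96. 104. 112. 115. 110. 106. 103.]
[-17.1  21.7]
[-19.2  63.5]
ring rows/cols [165 187] [341 371]
[ 0.52151441 -0.01077845  0.05814698] [-3.7  0.5] [-1.94639456  0.98713876  8.65911209]
```

>>> arm_command --targets '[[[0.04,0,0,0],[0.04,0,0,0],[0.04,0,0,0],[0.04,0,0,0],[0,0,0,0],[0,0,0,0],[0,0,0,0]]]'

```text
time_s: 4.73
eef_pos: [0.5224, -0.0105, 0.0578]
eef_rot: [0.972, 0.236, -0.005, 0.001]
wrist_force: [-13.8, -2.2, 23.4]
width: 0.0507
grip_force: 12.8
```

```bash
python3 - <<'E'
from h import *
s=.4648;k=.8854
inv=lambda P:((P[:2]-[.525,-.0095])@np.array([[k,-s],[s,k]])*1e3).round(1)
c=cam("wrist"); col=c["hsv"][240:290,280:292,2].mean(1); r=240+int(np.argmax(col<60))
print(r,inv(ray(c,[286,r],.022)))
c=cam("side")
for a,ce,m in blobs(c,(5,170,120),(16,255,255),100):
    if 310<ce[0]<400 and 140<ce[1]<220: print(ce,inv(ray(c,ce,.052)))
o=get_obs(); print(o['time_s'],inv(o['eef_pos']),o['eef_pos'][2]-.022,o['wrist_force'],o['width'])
E
```

```text
259 [-16.8  21.5]
[352.56097561 179.80487805] [-44.9  33.7]
4.8333 [-2.8  0.4] 0.03581139157655133 [-14.38915123  -3.52170582  23.31857684] 0.0510805877406298
```

The tool barely moved: the paddle finger sticks by friction. I'll undo that shift and ease the press slightly.

>>> arm_command --targets '[[[-0.04,0,0,0],[-0.04,0,0,0],[-0.04,0,0,0],[-0.04,0,0,0],[0,0,-0.01,0],[0,0,0,0],[0,0,0,0],[0,0,0,0]]]'

```text
time_s: 5.5
eef_pos: [0.5215, -0.0107, 0.0582]
eef_rot: [0.971, 0.237, 0.001, -0.0]
wrist_force: [-0.6, 1.3, 6.4]
width: 0.0509
grip_force: 4.3
```

```bash
python3 - <<'E'
from h import *
s=.4648;k=.8854
inv=lambda P:((P[:2]-[.525,-.0095])@np.array([[k,-s],[s,k]])*1e3).round(1)
c=cam("wrist"); col=c["hsv"][240:290,280:292,2].mean(1); r=240+int(np.argmax(col<60))
print(r,inv(ray(c,[286,r],.022)))
cv2.imwrite("pics/w2.png",cv2.resize(c["img"][200:340,180:420,::-1],(800,466),interpolation=cv2.INTER_CUBIC))
o=get_obs(); print(o['time_s'],inv(o['eef_pos']),o['eef_pos'][2]-.022,o['wrist_force'],o['ft_torque'],o['width'],o['grip_force'])
E
```

```text
259 [-17.5  21.8]
5.55 [-3.7  0.5] 0.0362469152636564 [-0.86386701 -0.32842832  5.85738773] [ 0.08610067  0.02456345 -0.1343234 ] 0.05102158411895373 4.259599596261978
```

View pics/w2.png

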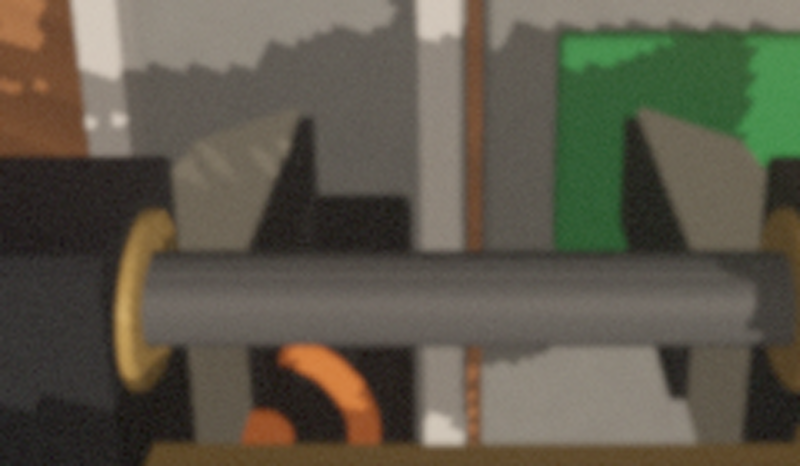

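The wrist torque of about -0.13 N m about z, with almost no net sideways force, means the pager pushes the lane finger forward with about 2 N. Friction at the paddle finger balances it. So the pager is trapped and still spring-loaded. I'll restore the firm press and dwell before handing in.

>>> arm_command --targets '[[[0,0,0.01,0],[0,0,0,0],[0,0,0,0],[0,0,0,0],[0,0,0,0],[0,0,0,0]]]'

```text
time_s: 6.05
eef_pos: [0.5215, -0.0108, 0.0582]
eef_rot: [0.971, 0.237, 0.001, 0.0]
wrist_force: [-0.8, 1.3, 9.7]
width: 0.0505
grip_force: 5.9
```

```bash
python3 - <<'E'
from h import *
o=get_obs(); print(o['time_s'],o['eef_pos'],o['wrist_force'],o['ft_torque'])
c=cam("side")
for a,ce,m in blobs(c,(5,170,120),(16,255,255),100):
    if 310<ce[0]<400 and 140<ce[1]<220: print(ce)
if 7<o['wrist_force'][2]<12: print(env.close_job())
E
```

```text
6.05 [ 0.52153637 -0.01076665  0.0581504 ] [-0.7543996   1.28226389  9.66699687] [ 0.06747143  0.20847805 -0.10729769]
[352.81395349 179.60465116]
the job is handed in; nothing more can be done
None
```

The job is handed in at about 6 s: one finger holds the paddle down at about 9.7 N, and the other traps the popped pager in its lane. That the spring still presses the pager on the finger is inferred from wrist torque, since the camera estimates left a possible 4 mm gap.

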